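# Switch the air sampler over to the line that carries the filter

### The job

The air sampler's selector stands at off: bring the line that carries the disc filter on stream. Draw the sprung selector knob gently up until its pin is clear, turn it until its nose points at the fitted filter, and let it drop fully home into that line's detent. Never strain the knob (no hauling against its stop, cranking it with the pin caught, or ramming it down), and leave everything else on the bench as it is.

Things in the scene. Friction and masses are not known exactly. Their poses are not given: they have to be found in the camera images.
- unit: The air sampler, a white box fixed to the bench: 210 (x) x 250 (y) x 60 mm high. Origin: centre of its underside, on the bench; x to its back, z up. The knob's vertical axis is at x = -30, y = 0 mm. Four ports on its deck, 92 mm from that axis at -72, -36, 36 and 72 deg from the unit's +x; the filter is on any one, steel plugs 19 mm wide, 14 mm high on the other three. Off is at 0 deg.
- knob: The black selector knob: a round skirt of radius 36 mm, 8 mm thick, with an upright grip bar on top, 14 mm wide, 60 mm long (32 mm behind to 28 mm ahead of the axis), 34 mm high, and a nose 7 mm wide. Origin on the axis at the skirt's underside, 89 mm above the bench when home; bar from 8 to 42 mm above it. x along the bar to the nose, z up; the bar's flat sides face +y and -y.
- knob_grip (a point): Point on the knob's axis at half the height of its grip bar, 25 mm above the knob's origin. Pull straight up here: the spring holds the knob down with about 5 N at home and 8 N fully out (and it weighs about 1 N).
- knob_nose (a point): Tip of the knob's nose, 46 mm from its axis. Below the nose, 29 mm from the axis, a 5 mm pin under the skirt drops into notches 6.5 mm wide (1.5 deg of play either way) of a steel ring hidden below. The ring was clamped on by hand: all its notches together sit up to 12 deg off the ports' directions, either way, so the drop is found by feel. Off is a wide slot.
- knob_lift (a joint): How far the knob is pulled up (m): 0 fully home, pin locked in; from 0.0075 the pin is clear of the ring; 0.010 hard stop. Let down between notches, the pin rests on top of the ring at 0.0075 and slides round easily until it drops in. Over 20 N of pin or stop on the sampler strains the selector.
- knob_turn (a joint): Angle of the knob (rad) from the unit's +x, anticlockwise from above positive; near 0 at the start (off). It can turn about 1.6 either way.
- filter_top (a point): Centre of the upper face of the fitted disc filter: an aluminium open-face filter holder on a short stem, disc of 37 mm diameter with a white membrane, its top 22 mm above the sampler's deck; screwed fast on one of the four ports, its axis is the port's. The knob's nose must point at it.
- spare_plug: Loose steel plug, 19 mm wide and 14 mm high, standing on the sampler's deck in a front corner. Origin under its centre. Leave alone.
- spare_filter: Loose spare filter holder, 37 mm wide and 22 mm high, upside down (stem up) on the bench beside the sampler. Origin under its centre. Leave alone.
- forceps: Loose steel forceps, 120 mm long and 10 mm high, on the bench beside the sampler. Origin under its centre. Leave alone.
- pen: Loose pen, 147 mm long, 9 mm thick, on the bench to the right. Leave alone.
- mouse: Loose black computer mouse, 98 x 56 x 33 mm, on the bench to the right. Leave alone.
- reagent: Loose amber jar, 64 mm wide and 130 mm high, on the bench to the right. Origin under its centre. Leave alone.
- beaker: Loose glass beaker, 68 mm wide and 85 mm high, on the bench to the left. Origin under its centre. Leave alone.
- filter_box: Loose box of filters, 77 x 77 x 32 mm, on the bench to the left. Origin under its centre. Leave alone.

How it is judged:
On the way, in this order (a step that is already met when the one before it is completed fails the run):
1. the knob is drawn up until its pin is clear of the index ring (value of joint knob_lift above 0.0076 m), for 0.1 s.
2. the knob has been turned so that its nose points at the filter, and has dropped home there (value of joint knob_lift below 0.0025 m and horizontal distance between knob_nose and filter_top below 0.0505 m), for 0.2 s.
At the end, for the whole second after the job is handed in: The knob is fully down in the detent of the filter's line (lift below 2.5 mm) with its nose at the fitted filter (nose tip within 50.5 mm of the filter's centre seen from above, that is within about 18 degrees of its direction) (all of step 2); the robot touches nothing.
It fails at once if the selector is strained: its pin or stop loaded with over 20 N (hauled against the stop, cranked with the pin caught, or rammed down on the ring) (contact force between knob and unit above 20 N).
It fails at once if a loose thing on the bench or on the sampler is shifted by over 20 mm (distance of any of spare_plug, spare_filter, forceps, pen, mouse, reagent, beaker, filter_box from where it was at the start of the episode above 0.02 m).
It also fails if it takes over 45 s, if anything falls off the work surface, if the arm or the gripper's body presses on something with over 40 N, if the wrist force passes 120 N, or if a joint passes its speed limit or range.

### The arm

A 6-joint arm with a two-finger parallel gripper is mounted at the origin on the work surface. World frame = base frame: x ahead of the robot, y to its left, z up, the work surface at z = 0. Lengths are in m, angles in rad, forces in N, time in s.
With the tool pointing down it reaches from about 0.35 to 0.925 m from the base axis. Payload 6.4 kg.
Tool frame: the origin (TCP) lies where the fingers leave the gripper's body, on its centre line; the fingertips stand 73 mm ahead of it and the grasp point (between the pads) lies 54 mm ahead of it (env.tcp_to_tips is the distance from the TCP to the fingertips, in m); z points along the fingers, y is the direction in which the jaws open and shut (so a half turn about z gives the same grasp; the last joint's range is limited). The gripper opens to 85 mm and grips with 20 to 120 N. Pads are 22 mm wide; open, the fingers measure 114 mm over their backs; the gripper's body (76 mm by 85 mm) begins 54 mm behind the grasp point. The pads swing forward as they close: fully open they stand 13 mm farther back than shut.
Start: joints at [0.935, 0.245, 1.558, -0, 1.339, -0.174], TCP at [0.29, 0.582, 0.304] pointing down, gripper open.
Joint ranges: [-3.13, 3.13], [-1.02, 2.26], [0.13, 2.54], [-0.95, 4.09], [0.21, 2.88], [-2.74, 2.74]. Speed limits (rad/s): [2.57, 2.57, 3.14, 3.14, 3.14, 3.14].

### API

Orientations are given as [roll, pitch, yaw] about the fixed x, y, z axes, in that order (R = Rz(yaw) Ry(pitch) Rx(roll)).
In Python, from plant import env gives the robot as it stands.
- The arm moves only by the tool apply_moves, never from a script. Its argument "commands" is a list of rows, each an object of numbers: "dx", "dy", "dz": the shift along the world's x, y, z in m; "yaw": the turn about the world's z in degrees. A call has 1 to 12 rows; each row shifts and turns the commanded pose from where the row before left it; what a row does not reach is not made up. A row lasts 1/10 s, in which the tool goes at most 50 mm and 8.59 degrees, less where a joint would pass 70% of its speed; a pose out of reach is approached as far as the arm can. A call with a gripper value outside its range is refused whole. "grip" is the closure in counts, from 0 (fully open) to 255 (shut), set as the call begins (left out, the last holds). The fingers move at their own pace and stop on an object; "squeeze" is the grip in N (left out, the last holds). Time passes only in rows, so rows that do not move let the fingers close. It gives the time, the measured TCP pose, the force and the opening at its end, in the units of the state.
- env.read_state(): the state, without advancing time (a new reading comes with each control period).
- env.grab_frame(name): name is "scene" or "top"; returns the picture (420x560x3 uint8, blue, green, red); there is no depth.
- env.calibration(name): a dict with "fov_y" (degrees; the focal length in pixels is half the picture's height over the tangent of half this angle, whatever the lens; pixels are square), "cx", "cy" (the principal point, pixels), "extrinsics" (4x4, takes a point from world to camera coordinates). Camera axes: x right, y down, z forward; pixel columns grow to the right and rows downward; lengths in m; the calibration is good to about 2 mm. A picture is of the moment at which its call begins. calibration takes no time and is no camera call.
- env.hand_in(): hands the job in, once; it reports no verdict.
The state is a dict: "clock": time; "joints": joint angles; "joint_velocities": joint speeds; "effort": joint torques, N m; "position": TCP position; "tool_rot": TCP orientation; "force": force on the tool from outside, world axes, zero at the start; "torque": the same for the moment, N m; "opening": finger opening in m.
Only numpy, scipy, OpenCV 4.12 (cv2) and the standard library are available. Lean on these libraries where they do the work, as an engineer would, in place of code of your own. Each camera call takes 0.05 s, during which the arm holds its last target. There are 200 camera calls.

## Working session

There is one attempt and no reset: what is moved stays moved. The work goes in short steps, Python scripts to look and compute and a tool call to move; the robot and the scene stay as the last step left them, time stands still between calls to the robot, and variables do not carry over. Pictures are saved under pics/ and viewed, about 8 in all and at most 12, crops included, and the job is handed in when it is done.

Besides the shell and the picture viewer there is one more tool, called after "Request:" as a command line: name --argument value ..., lists and objects as JSON in quotes. apply_moves: Moves the arm, as the interface text tells. Its arguments: {"type":"object","properties":{"commands":{"type":"array"},"grip":{"type":"number"},"squeeze":{"type":"number"}},"required":["commands"]}

```bash
mkdir -p pics; python3 - <<'E'
from plant import env
import cv2
for n in("scene","top"):
    cv2.imwrite(f"pics/{n}0.png",env.grab_frame(n)); c=env.calibration(n); print(n,c)
print(env.read_state())
E
```

```text
scene {'fov_y': 43.583991673968015, 'cx': 273.1193709352206, 'cy': 212.3760457989416, 'extrinsics': array([[ 0.87441358,  0.48497853, -0.01402558, -0.40264206],
       [ 0.27082378, -0.51187097, -0.81525615, -0.07124121],
       [-0.40256102,  0.70907259, -0.57893065,  1.61341094],
       [ 0.        ,  0.        ,  0.        ,  1.        ]])}
top {'fov_y': 56.10938772183186, 'cx': 279.1363825017471, 'cy': 210.60958184246107, 'extrinsics': array([[-0.01126703, -0.99991084, -0.00716741, -0.0131648 ],
       [-0.98012345,  0.01246332, -0.19799667,  0.47224229],
       [ 0.19806835,  0.00479412, -0.98017649,  1.00900345],
       [ 0.        ,  0.        ,  0.        ,  1.        ]])}
{'clock': 0.1, 'joints': array([ 9.34903436e-01,  2.45755023e-01,  1.55887985e+00,  5.87766358e-06,
        1.33866183e+00, -1.74116133e-01]), 'joint_velocities': array([ 0.00020654, -0.00011726, -0.00346607,  0.00243296, -0.0021035 ,
        0.00038047]), 'effort': array([ 1.70921467e-04, -4.30671072e+01, -3.27129436e+01, -9.39385973e-05,
        2.78585168e-03,  9.07616084e-06]), 'position': array([0.28938449, 0.58162181, 0.30289008]), 'tool_rot': array([-3.13991536e+00, -3.00836751e-04,  2.67981429e+00]), 'force': array([-0.27990873,  1.26968183, -0.01070164]), 'torque': array([ 0.05412881, -0.05056393, -0.0092233 ]), 'opening': 0.08518904984634577}
```

View pics/top0.png

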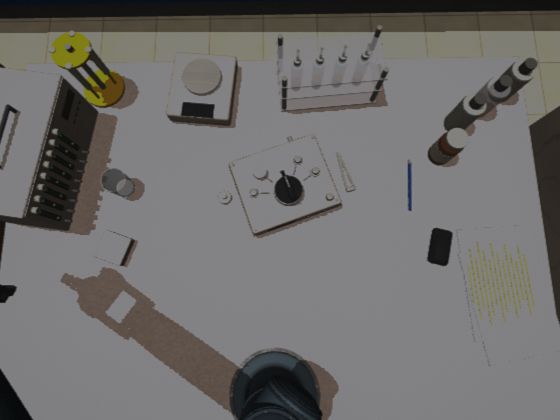

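View pics/scene0.png

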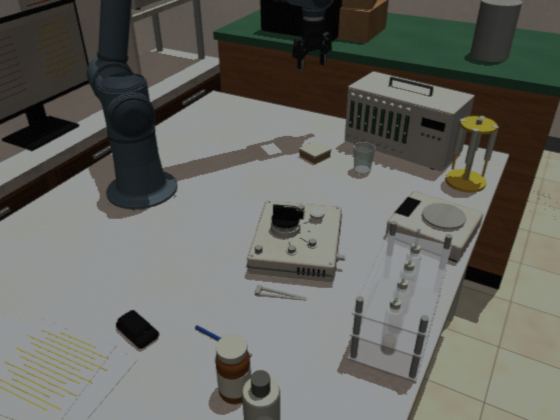

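The top view shows the unit around (287,184), the knob at (288,188), and a likely filter at (261,173). I'll zoom in and compute positions.

```bash
cat > h.py <<'E'
import numpy as np
from plant import env
def ray(n,u,v,z):
    c=env.calibration(n); E=c["extrinsics"]; f=210/np.tan(np.radians(c["fov_y"]/2))
    d=E[:3,:3].T@np.array([(u-c["cx"])/f,(v-c["cy"])/f,1]); o=-E[:3,:3].T@E[:3,3]
    return o+d*(z-o[2])/d[2]
E
python3 - <<'E'
import cv2
from h import *
im=cv2.imread("pics/top0.png")
cv2.imwrite("pics/c1.png",cv2.resize(im[125:240,215:365],None,fx=5,fy=5,interpolation=cv2.INTER_CUBIC))
im=cv2.imread("pics/scene0.png")
cv2.imwrite("pics/c2.png",cv2.resize(im[190:285,235:355],None,fx=6,fy=6,interpolation=cv2.INTER_CUBIC))
# deck quad: brightish contour
for u,v,z in((261,173,.082),(298,160,.074),(315,171,.074),(253,193,.074),(288,188,.097),(330,197,.074)): print(u,v,ray("top",u,v,z))
E
```

```text
261 173 [0.56698687 0.02777793 0.082     ]
298 160 [ 0.60432319 -0.07105477  0.074     ]
315 171 [ 0.57302633 -0.11567329  0.074     ]
253 193 [0.51485794 0.04940264 0.074     ]
288 188 [ 0.5212168  -0.04261181  0.097     ]
330 197 [ 0.50139887 -0.15296302  0.074     ]
```

View pics/c1.png

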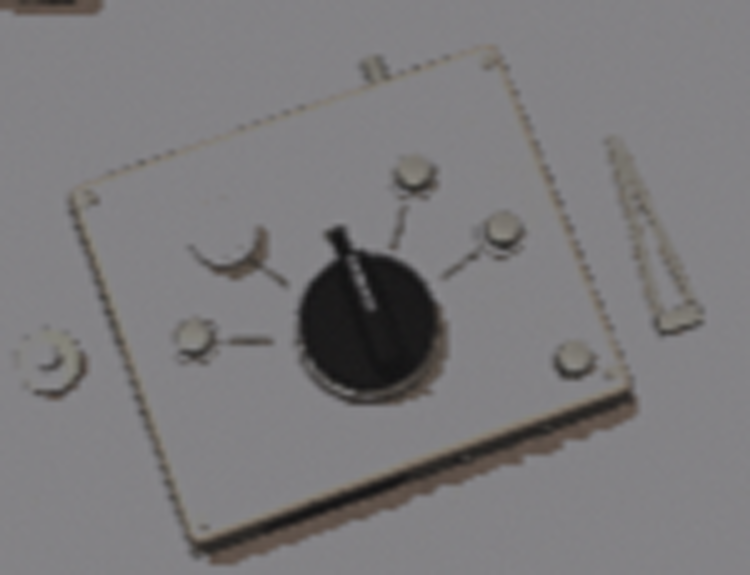

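View pics/c2.png

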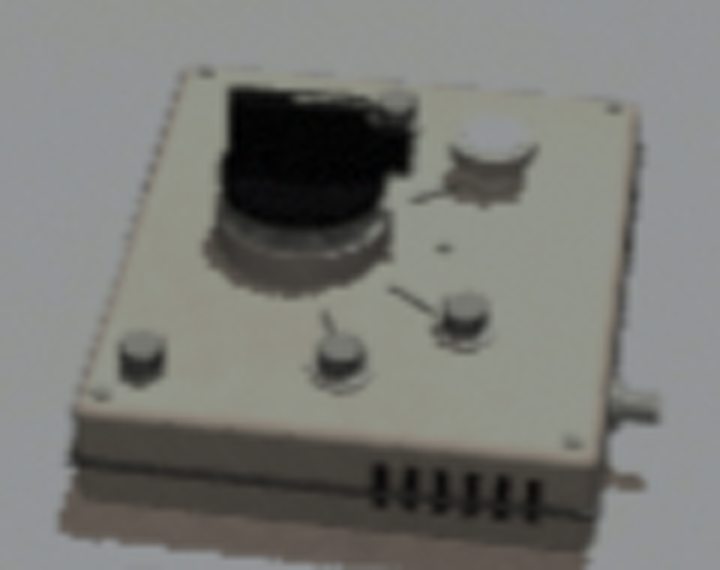

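The filter (white disc) is at the +36° port; steel plugs sit at +72, -36 and -72. Next I fit the unit pose from the ports and deck corners.

```bash
python3 - <<'E'
from h import *
from scipy.optimize import least_squares
g=lambda n,x,y,z:(ray(n,x/5+215-.4,y/5+125-.4,z) if n=="top" else ray(n,x/6+235-.4,y/6+190-.4,z))[:2]
P=lambda a:np.array([-.03+.092*np.cos(np.radians(a)),.092*np.sin(np.radians(a))])
T=[(P(72),g("top",195,333,.074)),(P(-36),g("top",415,170,.074)),(P(-72),g("top",503,226,.074)),
 ((.105,.125),g("top",73,188,.06)),((.105,-.125),g("top",495,44,.06)),((-.105,-.125),g("top",632,386,.06)),((-.105,.125),g("top",195,545,.06))]
S=[(P(-36),g("scene",466,303,.074)),(P(-72),g("scene",341,343,.074)),(P(36),g("scene",493,138,.082)),
 ((.105,.125),g("scene",635,102,.06)),((.105,-.125),g("scene",603,468,.06)),((-.105,-.125),g("scene",78,410,.06)),((-.105,.125),g("scene",187,70,.06))]
def R(p):
    c,s=np.cos(p[2]),np.sin(p[2]); return np.array([[c,-s],[s,c]])
for L in(T,S,T+S):
    f=lambda p:np.concatenate([p[:2]+R(p)@np.array(m)-q for m,q in L])
    r=least_squares(f,[.55,-.05,.3]); p=r.x
    ax=p[:2]+R(p)@[-.03,0]
    print(p,np.degrees(p[2]),"axis",ax,"filter",p[:2]+R(p)@P(36),"rms",np.round(f(p)*1e3,1).tolist())
b=[g("top",342,240,.131)-0,g("top",385,372,.131)]
print("bar top",b, "nose line", g("top",335,235,.12), "skirt",g("top",369,320,.097))
print(env.read_state()["tool_rot"])
E
```

```text
[ 0.54833334 -0.03382478  0.33390075] 19.13110391470124 axis [ 0.5199902 -0.0436567] filter [0.57258665 0.03182584] rms [-1.6, 0.5, -0.2, -0.3, -0.8, -0.7, 1.2, 3.4, 3.3, -1.3, -1.1, -2.9, -0.8, 1.2]
[ 0.5498468  -0.0342269   0.34410864] 19.715972610775307 axis [ 0.5216055  -0.04434763] filter [0.57342871 0.03166786] rms [2.0, -2.9, 2.9, -3.3, 0.5, -0.6, 1.6, 3.1, -0.5, 2.3, -1.3, -2.6, -5.1, 4.1]
[ 0.54909632 -0.03400496  0.33892786] 19.419136146595633 axis [ 0.52080297 -0.04397925] filter [0.5730193  0.03176674] rms [-1.2, 0.2, 0.7, -0.2, 0.4, -0.7, 1.2, 3.5, 4.5, -0.7, 0.4, -3.3, -0.4, 0.3, 1.1, -3.0, 1.7, -3.2, 0.0, -0.5, 1.6, 3.0, -1.7, 1.7, -2.9, -2.1, -5.5, 5.1]
bar top [array([ 0.55239278, -0.03003592]), array([ 0.48405995, -0.05044044])] nose line [ 0.55843339 -0.02658292] skirt [ 0.51960564 -0.04361846]
[-3.13991536e+00 -3.00836751e-04  2.67981429e+00]
```

Request:
apply_moves --commands '[{"dx":0.012,"dy":-0.036,"yaw":-7.9},{"dx":0.014,"dy":-0.037,"yaw":-7.9},{"dx":0.014,"dy":-0.037,"yaw":-7.9},{"dx":0.014,"dy":-0.037,"yaw":-7.9},{"dx":0.014,"dy":-0.037,"yaw":-7.9},{"dx":0.014,"dy":-0.037,"yaw":-7.9},{"dx":0.014,"dy":-0.037,"yaw":-7.9},{"dx":0.014,"dy":-0.037,"yaw":-7.9},{"dx":0.014,"dy":-0.037,"yaw":-7.9},{"dx":0.014,"dy":-0.037,"yaw":-7.9},{"dx":0.014,"dy":-0.037,"yaw":-7.9},{"dx":0.014,"dy":-0.037,"yaw":-7.9}]' --grip 0 --squeeze 25

```text
schema error: expected keys dx, dy, dz, yaw
```

Request:
apply_moves --commands '[{"dx":0.014,"dy":-0.037,"yaw":-7.9},{"dx":0.014,"dy":-0.037,"yaw":-7.9},{"dx":0.014,"dy":-0.037,"yaw":-7.9},{"dx":0.014,"dy":-0.037,"yaw":-7.9},{"dx":0.009,"dy":-0.034,"yaw":-7.9},{},{}]'

```text
schema error: expected keys dx, dy, dz, yaw
```

Request:
apply_moves --commands '[{"dx":0.012,"dy":-0.036,"dz":0,"yaw":-7.9},{"dx":0.014,"dy":-0.037,"dz":0,"yaw":-7.9},{"dx":0.014,"dy":-0.037,"dz":0,"yaw":-7.9},{"dx":0.014,"dy":-0.037,"dz":0,"yaw":-7.9},{"dx":0.014,"dy":-0.037,"dz":0,"yaw":-7.9},{"dx":0.014,"dy":-0.037,"dz":0,"yaw":-7.9},{"dx":0.014,"dy":-0.037,"dz":0,"yaw":-7.9},{"dx":0.014,"dy":-0.037,"dz":0,"yaw":-7.9},{"dx":0.014,"dy":-0.037,"dz":0,"yaw":-7.9},{"dx":0.014,"dy":-0.037,"dz":0,"yaw":-7.9},{"dx":0.014,"dy":-0.037,"dz":0,"yaw":-7.9},{"dx":0.014,"dy":-0.037,"dz":0,"yaw":-7.9}]' --grip 0 --squeeze 25

```text
clock: 1.3
position: [0.4557, 0.1374, 0.3036]
tool_rot: [-3.141, 0.0, 1.02]
force: [0.9, -0.5, -0.7]
opening: 0.0857
```

Request:
apply_moves --commands '[{"dx":0.014,"dy":-0.037,"dz":0,"yaw":-7.9},{"dx":0.014,"dy":-0.037,"dz":-0.01,"yaw":-7.9},{"dx":0.014,"dy":-0.037,"dz":-0.01,"yaw":-7.9},{"dx":0.014,"dy":-0.037,"dz":-0.01,"yaw":-7.9},{"dx":0.009,"dy":-0.034,"dz":-0.01,"yaw":-7.9},{"dx":0,"dy":0,"dz":0,"yaw":0},{"dx":0,"dy":0,"dz":0,"yaw":0}]'

```text
clock: 2.0
position: [0.5203, -0.0434, 0.2632]
tool_rot: [-3.14, 0.001, 0.335]
force: [-0.8, 0.2, -0.8]
opening: 0.0857
```

Request:
apply_moves --commands '[{"dx":0,"dy":0,"dz":-0.02,"yaw":0},{"dx":0,"dy":0,"dz":-0.02,"yaw":0},{"dx":0,"dy":0,"dz":-0.02,"yaw":0},{"dx":0,"dy":0,"dz":-0.015,"yaw":0},{"dx":0,"dy":0,"dz":-0.01,"yaw":0},{"dx":0,"dy":0,"dz":0,"yaw":0}]'

```text
clock: 2.6
position: [0.5199, -0.0423, 0.1777]
tool_rot: [-3.14, 0.002, 0.337]
force: [-0.4, 0.4, 0.2]
opening: 0.0848
```

```bash
python3 - <<'E'
import cv2
from h import *
im=env.grab_frame("scene")
cv2.imwrite("pics/c3.png",cv2.resize(im[150:285,225:365],None,fx=4,fy=4,interpolation=cv2.INTER_CUBIC))
print(env.read_state()["position"],env.read_state()["force"],env.tcp_to_tips)
E
```

```text
[ 0.52052388 -0.04263155  0.17875048] [-0.57726703  1.11087067  1.08862236] 0.0726
```

View pics/c3.png

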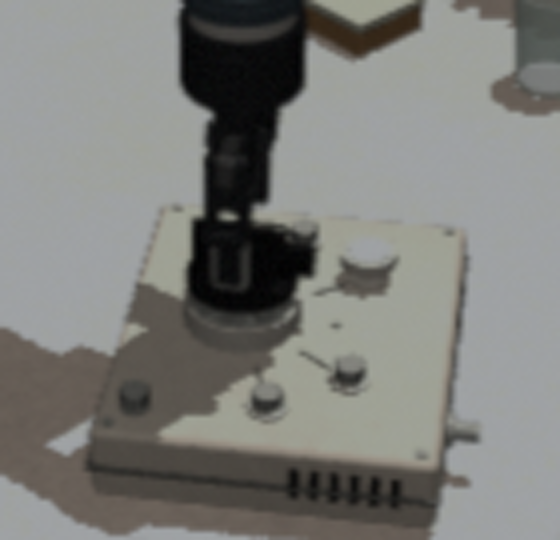

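Request:
apply_moves --commands '[{"dx":0,"dy":-0.001,"dz":-0.002,"yaw":0},{"dx":0,"dy":0,"dz":0,"yaw":0},{"dx":0,"dy":0,"dz":0,"yaw":0},{"dx":0,"dy":0,"dz":0,"yaw":0},{"dx":0,"dy":0,"dz":0,"yaw":0},{"dx":0,"dy":0,"dz":0,"yaw":0}]' --grip 190 --squeeze 20

```text
clock: 3.25
position: [0.5206, -0.0441, 0.177]
tool_rot: [3.141, -0.0, 0.336]
force: [-0.2, 0.4, 0.5]
opening: 0.0219
```

Request:
apply_moves --commands '[{"dx":0,"dy":0,"dz":0,"yaw":0},{"dx":0,"dy":0,"dz":0,"yaw":0},{"dx":0,"dy":0,"dz":0,"yaw":0},{"dx":0,"dy":0,"dz":0,"yaw":0},{"dx":0,"dy":0,"dz":0,"yaw":0},{"dx":0,"dy":0,"dz":0,"yaw":0}]' --grip 255 --squeeze 25

```text
clock: 3.85
position: [0.5202, -0.0427, 0.1771]
tool_rot: [-3.138, 0.0, 0.336]
force: [-2.1, 5.7, 4.7]
opening: 0.0136
```

Request:
apply_moves --commands '[{"dx":-0.0004,"dy":0.0012,"dz":0,"yaw":0},{"dx":0,"dy":0,"dz":0.001,"yaw":0},{"dx":0,"dy":0,"dz":0,"yaw":0},{"dx":0,"dy":0,"dz":0,"yaw":0}]'

```text
clock: 4.25
position: [0.52, -0.0425, 0.1773]
tool_rot: [-3.14, -0.0, 0.336]
force: [2.9, 4.2, -4.5]
opening: 0.0134
```

```bash
python3 -c "
from plant import env
print(env.read_state())"
```

```text
{'clock': 4.25, 'joints': array([-2.99465678e-01,  1.02888883e-01,  1.97095538e+00,  1.13166185e-03,
        1.06836027e+00,  9.35247822e-01]), 'joint_velocities': array([ 0.00053856, -0.00049779,  0.00106778,  0.00132375, -0.00027979,
        0.00011457]), 'effort': array([-2.13260829e+00, -3.49995947e+01, -2.98680246e+01, -9.35615469e-01,
        3.84275196e-01,  6.27658606e-03]), 'position': array([ 0.52002494, -0.0425249 ,  0.17726368]), 'tool_rot': array([-3.14043139e+00, -9.59286804e-05,  3.35537502e-01]), 'force': array([ 2.85453508,  4.22321495, -4.54087354]), 'torque': array([ 0.58762603, -0.46054355, -0.00964024]), 'opening': 0.013429204396869739}
```

Request:
apply_moves --commands '[{"dx":-0.0003,"dy":0.001,"dz":0.001,"yaw":0},{"dx":0,"dy":0,"dz":0.001,"yaw":0},{"dx":0,"dy":0,"dz":0.001,"yaw":0},{"dx":0,"dy":0,"dz":0,"yaw":0},{"dx":0,"dy":0,"dz":0,"yaw":0}]'

```text
clock: 4.75
position: [0.52, -0.0422, 0.1809]
tool_rot: [3.141, 0.0, 0.336]
force: [2.9, -1.0, -7.4]
opening: 0.0136
```

```bash
python3 -c "
from plant import env
s=env.read_state();print(s['position'],s['force'],s['torque'],s['opening'])"
```

```text
[ 0.5199519  -0.04219972  0.18087426] [ 2.93173302 -0.96838162 -7.38167127] [-0.36289368 -0.6279831   0.05269062] 0.01360269475790535
```

Request:
apply_moves --commands '[{"dx":0.0005,"dy":0,"dz":0.001,"yaw":0},{"dx":0,"dy":0,"dz":0.001,"yaw":0},{"dx":0,"dy":0,"dz":0.001,"yaw":0},{"dx":0,"dy":0,"dz":0.001,"yaw":0},{"dx":0,"dy":0,"dz":0,"yaw":0},{"dx":0,"dy":0,"dz":0,"yaw":0}]'

```text
clock: 5.35
position: [0.5201, -0.0421, 0.1847]
tool_rot: [3.142, 0.001, 0.336]
force: [0.2, -5.3, -8.9]
opening: 0.0131
```

Request:
apply_moves --commands '[{"dx":0,"dy":0,"dz":0.0007,"yaw":0},{"dx":0,"dy":0,"dz":0,"yaw":0},{"dx":0,"dy":0,"dz":0,"yaw":0}]'

```text
clock: 5.65
position: [0.5201, -0.042, 0.1853]
tool_rot: [3.142, 0.001, 0.336]
force: [0.6, -4.6, -8.5]
opening: 0.0139
```

Request:
apply_moves --commands '[{"dx":0,"dy":-0.0006,"dz":0.0006,"yaw":0},{"dx":0,"dy":0,"dz":0,"yaw":0},{"dx":0,"dy":0,"dz":0,"yaw":0}]'

```text
clock: 5.95
position: [0.5201, -0.0422, 0.1859]
tool_rot: [-3.141, 0.001, 0.336]
force: [-0.3, -2.3, -9.9]
opening: 0.0139
```

Request:
apply_moves --commands '[{"dx":0,"dy":0,"dz":0,"yaw":1.5},{"dx":0,"dy":0,"dz":0,"yaw":1.5},{"dx":0,"dy":0,"dz":0,"yaw":0},{"dx":0,"dy":0,"dz":0,"yaw":0}]'

```text
clock: 6.35
position: [0.5201, -0.0422, 0.186]
tool_rot: [-3.141, 0.001, 0.388]
force: [-0.8, -1.6, -8.8]
opening: 0.0136
```

```bash
python3 -c "
from plant import env
s=env.read_state();print(s['position'],s['tool_rot'],s['force'],s['torque'],s['opening'])"
```

```text
[ 0.52012411 -0.04223307  0.185954  ] [-3.14067642e+00  6.35918405e-04  3.88251516e-01] [-0.76762188 -1.55714555 -8.75630551] [-0.19497678  0.15295903 -0.01076151] 0.013586592808786529
```

Request:
apply_moves --commands '[{"dx":0,"dy":0,"dz":0,"yaw":3},{"dx":0,"dy":0,"dz":0,"yaw":3},{"dx":0,"dy":0,"dz":0,"yaw":3},{"dx":0,"dy":0,"dz":0,"yaw":3},{"dx":0,"dy":0,"dz":0,"yaw":3},{"dx":0,"dy":0,"dz":0,"yaw":3},{"dx":0,"dy":0,"dz":0,"yaw":1},{"dx":0,"dy":0,"dz":0,"yaw":0},{"dx":0,"dy":0,"dz":0,"yaw":0}]'

```text
clock: 7.25
position: [0.5201, -0.0422, 0.1859]
tool_rot: [-3.14, 0.0, 0.719]
force: [-1.4, 0.6, -8.0]
opening: 0.0134
```

```bash
python3 - <<'E'
import cv2
from h import *
im=env.grab_frame("scene")
cv2.imwrite("pics/c4.png",cv2.resize(im[190:285,235:355],None,fx=6,fy=6,interpolation=cv2.INTER_CUBIC))
s=env.read_state();print(s['position'],s['tool_rot'],s['force'],s['torque'],s['opening'])
E
```

```text
[ 0.52013171 -0.04220205  0.18595845] [-3.14041262e+00  2.15869757e-04  7.19180045e-01] [-2.73259999  0.9402378  -8.9126212 ] [0.00645966 0.31797774 0.01508167] 0.013367044254219581
```

View pics/c4.png

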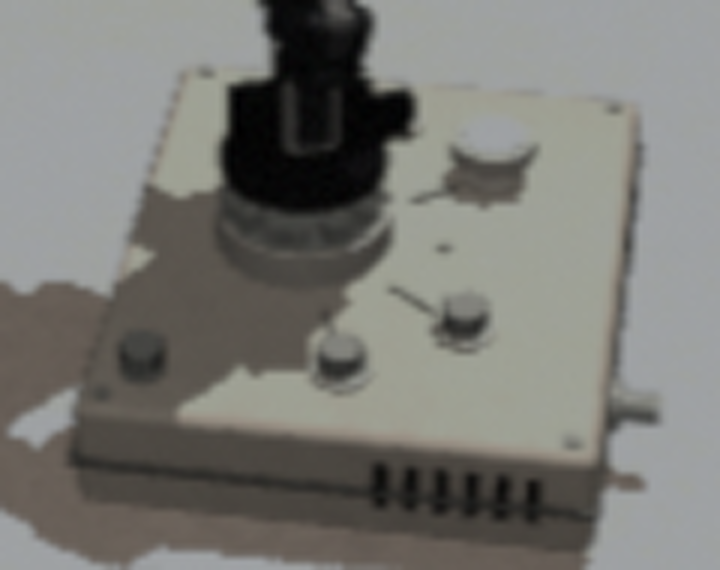

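The picture shows the knob raised, with a gap under the skirt around (300,230), and the nose turned towards the filter at (493,138). Next I lower it lightly onto the ring.

Request:
apply_moves --commands '[{"dx":0,"dy":0,"dz":-0.0005,"yaw":0},{"dx":0,"dy":0,"dz":-0.0005,"yaw":0},{"dx":0,"dy":0,"dz":0,"yaw":0},{"dx":0,"dy":0,"dz":0,"yaw":0}]'

```text
clock: 7.7
position: [0.5201, -0.0422, 0.185]
tool_rot: [-3.14, 0.0, 0.72]
force: [-2.3, 1.4, -7.8]
opening: 0.0136
```

Request:
apply_moves --commands '[{"dx":0,"dy":0,"dz":-0.0004,"yaw":0},{"dx":0,"dy":0,"dz":0,"yaw":0},{"dx":0,"dy":0,"dz":0,"yaw":0}]'

```text
clock: 8.0
position: [0.5202, -0.0423, 0.1848]
tool_rot: [-3.141, 0.0, 0.72]
force: [-3.6, 2.2, -6.6]
opening: 0.0137
```

Request:
apply_moves --commands '[{"dx":0,"dy":0,"dz":-0.0004,"yaw":0},{"dx":0,"dy":0,"dz":0,"yaw":0},{"dx":0,"dy":0,"dz":0,"yaw":0}]'

```text
clock: 8.3
position: [0.5202, -0.0423, 0.1846]
tool_rot: [-3.14, 0.0, 0.72]
force: [-6.7, 2.8, -5.2]
opening: 0.0137
```

Request:
apply_moves --commands '[{"dx":0,"dy":0,"dz":0,"yaw":1},{"dx":0,"dy":0,"dz":0,"yaw":1},{"dx":0,"dy":0,"dz":0,"yaw":0},{"dx":0,"dy":0,"dz":0,"yaw":0}]'

```text
clock: 8.7
position: [0.5202, -0.0422, 0.1847]
tool_rot: [-3.14, 0.0, 0.755]
force: [-5.7, 2.0, -5.0]
opening: 0.0133
```

Request:
apply_moves --commands '[{"dx":0,"dy":0,"dz":0,"yaw":1},{"dx":0,"dy":0,"dz":0,"yaw":1},{"dx":0,"dy":0,"dz":0,"yaw":0}]'

```text
clock: 9.0
position: [0.5202, -0.0423, 0.1847]
tool_rot: [-3.14, 0.0, 0.79]
force: [-5.2, 2.1, -4.8]
opening: 0.0135
```

Request:
apply_moves --commands '[{"dx":0,"dy":0,"dz":0,"yaw":1},{"dx":0,"dy":0,"dz":0,"yaw":0},{"dx":0,"dy":0,"dz":0,"yaw":0}]'

```text
clock: 9.3
position: [0.5202, -0.0423, 0.1847]
tool_rot: [-3.14, 0.0, 0.807]
force: [-5.0, 2.8, -5.2]
opening: 0.0134
```

Request:
apply_moves --commands '[{"dx":0,"dy":0,"dz":0,"yaw":1},{"dx":0,"dy":0,"dz":0,"yaw":0},{"dx":0,"dy":0,"dz":0,"yaw":0}]'

```text
clock: 9.6
position: [0.5202, -0.0423, 0.1846]
tool_rot: [-3.14, 0.0, 0.824]
force: [-5.6, 3.0, -4.6]
opening: 0.0136
```

Yaw 47.2; continuing.

Request:
apply_moves --commands '[{"dx":0,"dy":0,"dz":0,"yaw":1},{"dx":0,"dy":0,"dz":0,"yaw":0},{"dx":0,"dy":0,"dz":0,"yaw":0}]'

```text
clock: 9.9
position: [0.5202, -0.0423, 0.1846]
tool_rot: [-3.14, 0.0, 0.842]
force: [-4.3, 2.6, -5.1]
opening: 0.0135
```

Request:
apply_moves --commands '[{"dx":0,"dy":0,"dz":0,"yaw":1},{"dx":0,"dy":0,"dz":0,"yaw":0},{"dx":0,"dy":0,"dz":0,"yaw":0}]'

```text
clock: 10.2
position: [0.5202, -0.0422, 0.1846]
tool_rot: [-3.14, 0.0, 0.859]
force: [-5.6, 3.4, -5.5]
opening: 0.0131
```

Request:
apply_moves --commands '[{"dx":0,"dy":0,"dz":0,"yaw":1},{"dx":0,"dy":0,"dz":0,"yaw":0},{"dx":0,"dy":0,"dz":0,"yaw":0}]'

```text
clock: 10.5
position: [0.5202, -0.0422, 0.1846]
tool_rot: [-3.14, 0.0, 0.877]
force: [-5.0, 2.0, -5.0]
opening: 0.0136
```

Request:
apply_moves --commands '[{"dx":0,"dy":0,"dz":0,"yaw":1},{"dx":0,"dy":0,"dz":0,"yaw":0},{"dx":0,"dy":0,"dz":0,"yaw":0}]'

```text
clock: 10.8
position: [0.5202, -0.0422, 0.1845]
tool_rot: [-3.14, 0.0, 0.894]
force: [-5.2, 3.2, -5.3]
opening: 0.0134
```

Request:
apply_moves --commands '[{"dx":0,"dy":0,"dz":0,"yaw":1},{"dx":0,"dy":0,"dz":0,"yaw":0},{"dx":0,"dy":0,"dz":0,"yaw":0}]'

```text
clock: 11.1
position: [0.5202, -0.0422, 0.1844]
tool_rot: [-3.14, 0.0, 0.912]
force: [-4.9, 3.0, -5.4]
opening: 0.0139
```

```bash
python3 -c "
from plant import env
s=env.read_state();print(s['position'],s['tool_rot'],s['force'],s['torque'],s['opening'])"
```

```text
[ 0.52015488 -0.04223274  0.18441584] [-3.14039305e+00  7.82511277e-05  9.11775327e-01] [-4.90899495  3.04626703 -5.3877499 ] [ 0.48505063  0.81029796 -0.02530875] 0.013868774482367386
```

Request:
apply_moves --commands '[{"dx":0,"dy":0,"dz":0,"yaw":1},{"dx":0,"dy":0,"dz":0,"yaw":0},{"dx":0,"dy":0,"dz":0,"yaw":0}]'

```text
clock: 11.4
position: [0.5201, -0.0422, 0.1843]
tool_rot: [-3.14, 0.0, 0.929]
force: [-3.3, 3.7, -7.2]
opening: 0.0137
```

Request:
apply_moves --commands '[{"dx":0,"dy":0,"dz":0,"yaw":1},{"dx":0,"dy":0,"dz":0,"yaw":0},{"dx":0,"dy":0,"dz":0,"yaw":0}]'

```text
clock: 11.7
position: [0.5201, -0.0422, 0.1841]
tool_rot: [-3.14, -0.0, 0.947]
force: [-4.2, 3.1, -8.6]
opening: 0.0136
```

```bash
python3 -c "
from plant import env
s=env.read_state();print(s['position'],s['tool_rot'],s['force'],s['torque'],s['opening'])"
```

```text
[ 0.52012054 -0.04221418  0.18412763] [-3.14045300e+00 -2.27365012e-05  9.46593452e-01] [-4.24560863  3.07588625 -8.63417385] [ 0.54801894  0.62527255 -0.02174935] 0.01363912938046066
```

Fz is back at the free-hanging value (-8.6 N), so the pin is over the notch. I'll lower carefully.

Request:
apply_moves --commands '[{"dx":0,"dy":0,"dz":-0.0005,"yaw":0},{"dx":0,"dy":0,"dz":0,"yaw":0},{"dx":0,"dy":0,"dz":0,"yaw":0}]'

```text
clock: 12.0
position: [0.5201, -0.0422, 0.1836]
tool_rot: [-3.14, -0.0, 0.947]
force: [-4.2, 3.1, -8.1]
opening: 0.0135
```

Request:
apply_moves --commands '[{"dx":0,"dy":0,"dz":-0.0004,"yaw":0},{"dx":0,"dy":0,"dz":0,"yaw":0},{"dx":0,"dy":0,"dz":0,"yaw":0}]'

```text
clock: 12.3
position: [0.5201, -0.0422, 0.1832]
tool_rot: [-3.14, -0.0, 0.947]
force: [-4.7, 3.3, -7.5]
opening: 0.0135
```

```bash
python3 -c "
from plant import env
s=env.read_state();print(s['position'],s['tool_rot'],s['force'],s['torque'],s['opening'])"
```

```text
[ 0.52012749 -0.04221761  0.18324479] [-3.14041689e+00 -2.04465024e-05  9.46576039e-01] [-4.72595143  3.32132953 -7.54166156] [0.55156733 0.71582553 0.01808135] 0.013537563770880189
```

Request:
apply_moves --commands '[{"dx":0,"dy":0,"dz":-0.0005,"yaw":0},{"dx":0,"dy":0,"dz":-0.0005,"yaw":0},{"dx":0,"dy":0,"dz":0,"yaw":0},{"dx":0,"dy":0,"dz":0,"yaw":0}]'

```text
clock: 12.7
position: [0.5201, -0.0422, 0.1823]
tool_rot: [-3.14, 0.0, 0.947]
force: [-4.7, 3.9, -7.9]
opening: 0.0138
```

Request:
apply_moves --commands '[{"dx":0,"dy":0,"dz":-0.0005,"yaw":0},{"dx":0,"dy":0,"dz":-0.0005,"yaw":0},{"dx":0,"dy":0,"dz":0,"yaw":0},{"dx":0,"dy":0,"dz":0,"yaw":0}]'

```text
clock: 13.1
position: [0.5201, -0.0422, 0.1813]
tool_rot: [-3.14, 0.0, 0.947]
force: [-4.6, 3.6, -8.2]
opening: 0.0133
```

Request:
apply_moves --commands '[{"dx":0,"dy":0,"dz":-0.0005,"yaw":0},{"dx":0,"dy":0,"dz":-0.0005,"yaw":0},{"dx":0,"dy":0,"dz":0,"yaw":0},{"dx":0,"dy":0,"dz":0,"yaw":0}]'

```text
clock: 13.5
position: [0.5201, -0.0422, 0.1804]
tool_rot: [-3.14, 0.0, 0.947]
force: [-4.5, 4.3, -7.0]
opening: 0.0135
```

Request:
apply_moves --commands '[{"dx":0,"dy":0,"dz":-0.0005,"yaw":0},{"dx":0,"dy":0,"dz":-0.0005,"yaw":0},{"dx":0,"dy":0,"dz":0,"yaw":0},{"dx":0,"dy":0,"dz":0,"yaw":0}]'

```text
clock: 13.9
position: [0.5201, -0.0422, 0.1794]
tool_rot: [-3.14, 0.0, 0.947]
force: [-4.4, 3.2, -7.4]
opening: 0.0138
```

Request:
apply_moves --commands '[{"dx":0,"dy":0,"dz":-0.0005,"yaw":0},{"dx":0,"dy":0,"dz":-0.0005,"yaw":0},{"dx":0,"dy":0,"dz":0,"yaw":0},{"dx":0,"dy":0,"dz":0,"yaw":0}]'

```text
clock: 14.3
position: [0.5202, -0.0422, 0.1784]
tool_rot: [-3.14, 0.0, 0.947]
force: [-5.3, 3.8, -6.1]
opening: 0.0133
```

Request:
apply_moves --commands '[{"dx":0,"dy":0,"dz":-0.0005,"yaw":0},{"dx":0,"dy":0,"dz":-0.0004,"yaw":0},{"dx":0,"dy":0,"dz":0,"yaw":0},{"dx":0,"dy":0,"dz":0,"yaw":0}]'

```text
clock: 14.7
position: [0.5202, -0.0422, 0.1776]
tool_rot: [-3.14, 0.0, 0.947]
force: [-4.6, 3.5, -6.7]
opening: 0.0133
```

Request:
apply_moves --commands '[{"dx":0,"dy":0,"dz":-0.0004,"yaw":0},{"dx":0,"dy":0,"dz":0,"yaw":0},{"dx":0,"dy":0,"dz":0,"yaw":0}]'

```text
clock: 15.0
position: [0.5202, -0.0422, 0.1773]
tool_rot: [-3.14, 0.0, 0.947]
force: [-4.6, 4.3, -6.3]
opening: 0.0136
```

Request:
apply_moves --commands '[{"dx":0,"dy":0,"dz":0,"yaw":0},{"dx":0,"dy":0,"dz":0,"yaw":0},{"dx":0,"dy":0,"dz":0,"yaw":0},{"dx":0,"dy":0,"dz":0,"yaw":0},{"dx":0,"dy":0,"dz":0,"yaw":0},{"dx":0,"dy":0,"dz":0,"yaw":0},{"dx":0,"dy":0,"dz":0,"yaw":0},{"dx":0,"dy":0,"dz":0,"yaw":0}]' --grip 150

```text
clock: 15.8
position: [0.5204, -0.0425, 0.1772]
tool_rot: [3.142, 0.0, 0.947]
force: [-0.2, -0.6, 1.2]
opening: 0.0353
```

Request:
apply_moves --commands '[{"dx":0,"dy":0,"dz":0.005,"yaw":0},{"dx":0,"dy":0,"dz":0.015,"yaw":0},{"dx":0,"dy":0,"dz":0.02,"yaw":0},{"dx":0,"dy":0,"dz":0.03,"yaw":0},{"dx":0,"dy":0,"dz":0.03,"yaw":0},{"dx":-0.03,"dy":0,"dz":0.03,"yaw":0},{"dx":-0.04,"dy":0,"dz":0.02,"yaw":0},{"dx":-0.04,"dy":0,"dz":0,"yaw":0},{"dx":0,"dy":0,"dz":0,"yaw":0},{"dx":0,"dy":0,"dz":0,"yaw":0}]'

```text
clock: 16.8
position: [0.4102, -0.0425, 0.3286]
tool_rot: [3.138, -0.001, 0.946]
force: [0.9, 0.6, -0.7]
opening: 0.0348
```

```bash
python3 - <<'E'
import cv2,numpy as np
from h import *
im=env.grab_frame("scene"); t=env.grab_frame("top")
a=cv2.resize(im[190:285,235:355],None,fx=6,fy=6,interpolation=cv2.INTER_CUBIC)
cv2.imwrite("pics/c5.png",a)
cv2.imwrite("pics/c6.png",cv2.resize(t[125:240,215:365],None,fx=5,fy=5,interpolation=cv2.INTER_CUBIC))
E
```

```text
(no output)
```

View pics/c5.png

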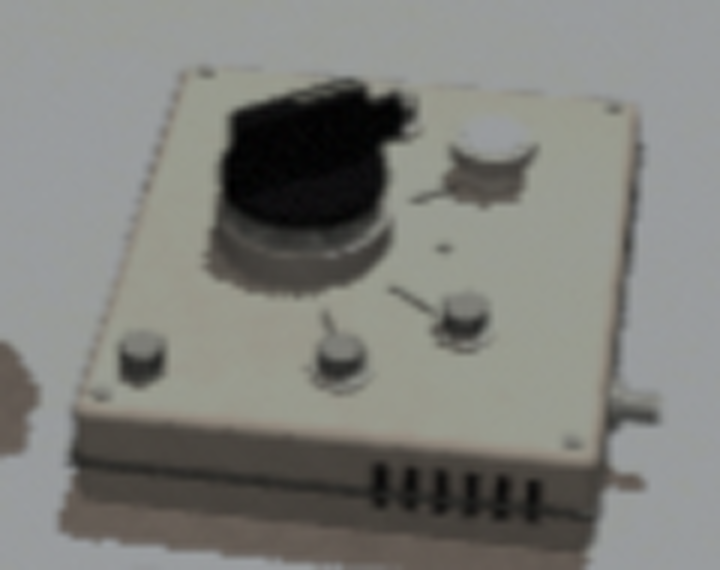

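View pics/c6.png

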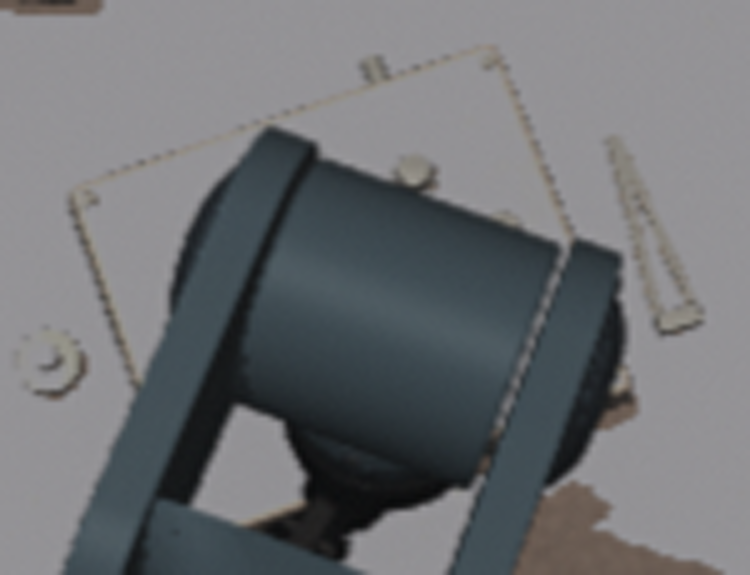

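The scene view shows the skirt's lower edge back at its starting level (about row 225; it was about row 205 when lifted). The nose at (400,110) points at the filter, and the arm is clear, so I'm handing in.

```bash
python3 -c "
from plant import env
print(env.hand_in())"
```

```text
the job is handed in; nothing more can be done
None
```

The disc filter's line is on stream: the knob is home in its detent, and I handed the job in at about 17 s of the 45 s allowed. The hand-in itself gave no verdict.

- **What I did:** The filter is on the +36° port. I gripped the knob bar, lifted it about 8.7 mm without reaching the stop, and turned it towards the filter. I rested the pin lightly on the ring and stepped round 1° at a time until it was free over the notch. Then I lowered it gently, opened the gripper and backed off.
- **Direction:** The gripper held the knob at about 54.2° in the world frame when it went home. The filter measures about 55.4°, so it is about 1° off against the 18° allowed.
- **Height and force:** The gripper's height returned to its starting value within about 0.2 mm. No force reading I took was above about 10 N.
- **Final picture:** In the scene view the skirt is back at its starting level, the nose points at the filter and the arm is clear.
- **Not checked:** The arm blocked most of the sampler in the last top view, so the direction was not confirmed from above. I also did not measure every loose item. Those visible in the last pictures (spare plug, spare filter, forceps) look unmoved, and nothing was contacted except the knob.

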